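# Load the imager's filter slide

## Robot

A 6-joint arm with a two-finger parallel gripper is mounted at the origin on a cart in front of the work surface, level with it; the furniture and walls round the work are solid. World frame = base frame: x ahead of the robot, y to its left, z up, the work surface at z = 0. Lengths are in m, angles in degrees, forces in N, time in s.
With the tool pointing down it reaches from about 0.375 to 0.9 m from the base axis. Payload 3.1 kg.
Tool frame: the origin (TCP) lies on the centre line of the jaws, within the pads' length; the fingertips stand 8 mm ahead of it and the grasp point (between the pads) lies 11 mm behind it (bot.tip_extent is the distance from the TCP to the fingertips, in m); z points along the fingers, y is the line along which they close (so a half turn about z gives the same grasp; the last joint's range is limited). The gripper opens to 87 mm and grips with 3 to 60 N. Pads are 19 mm wide; open, the fingers measure 117 mm over their backs; the gripper's body (75 mm by 190 mm) begins 51 mm behind the grasp point.
Start: joints at [53.944, 30.224, 82.088, -0, 67.689, -10.227], TCP at [0.272, 0.563, 0.192] pointing down, gripper open.
Joint ranges: [-176.69, 176.69], [-43.24, 126.21], [12.49, 139.97], [-82, 262], [0, 151.66], [-163.58, 163.58]. Speed limits (degrees/s): [159.86, 159.86, 180, 180, 180, 180].

## Interface

Orientations are given as a 3x3 rotation matrix whose columns are the frame's x, y, z axes.
In Python, from rig import bot, vision, workorder gives the robot as it stands.
- The arm moves only by the shell command python3 -m handwheel 'ROWS'. ROWS is JSON, a list of rows, each an object with "delta_rot": the turn, a rotation vector about the tool's x, y, z in rad, a list of three; "xyz": the shift along the tool's x, y, z in mm, a list of three; "hand": the closure, from -1 (fully open) to 1 (shut). A call has exactly 5 rows; each row is the pose to reach, as a shift and turn from the pose commanded when the call began, along the tool's axes at that moment; what a row does not reach only later rows make up. A row lasts 1/8 s, in which the tool goes at most 62.5 mm and 10.7 degrees, less where a joint would pass 70% of its speed; a pose out of reach is approached as far as the arm can. A call with a gripper value outside its range is refused whole. The fingers move at their own pace and stop on an object; the grip force is fixed at half the most. Time passes only in rows, so rows that repeat a pose let the fingers close, or fill a call up. It gives the time, the measured TCP pose, the force, the opening and the grip force at its end, in the units of the state.
- bot.read_state(): the state, without advancing time (a new reading comes with each control period).
- vision.capture(name): name is "scene" or "top" or "wrist"; returns the picture (400x640x3 uint8, red, green, blue); there is no depth.
- vision.camera_model(name): a dict with "camera_matrix" (3x3 intrinsics, pixels), "camera_from_world" (4x4, takes a point from world to camera coordinates). Camera axes: x right, y up, looking along -z (the intrinsics and any distortion apply to the point x, -y, -z); pixel columns grow to the right and rows downward; lengths in m; the calibration is good to about 2 mm. A picture is of the moment at which its call begins: read the wrist's pose just before it. camera_model takes no time and is no camera call; for the wrist camera it gives the pose at the moment of the call.
- workorder.hand_in(): hands the job in; it is judged then, once.
The state is a dict: "time_s": time; "joint_positions": joint angles; "qvel": joint speeds; "tau": joint torques, N m; "position": TCP position; "tcp_rot": TCP orientation; "force": force on the tool from outside, world axes, zero at the start; "moment": the same for the moment, N m; "opening": opening from 0.0 (shut) to 1.0 (fully open); "grasp_force": force on a finger pad.
Only numpy, scipy, OpenCV 4.12 (cv2) and the standard library are available. Lean on these libraries where they do the work, as an engineer would, in place of code of your own. Each camera call takes 0.05 s, during which the arm holds its last target. There are 200 camera calls.

## Task

Load the gel imager's filter slide: with the fingertips, push the three round filters across the loading plate one at a time, through the gate and past the spring catch into the slot, letting the catch spring shut behind each one, until all three lie in a row in the slot with the catch shut behind the last. Slide them flat on the plate without lifting or tipping them, and leave the square filter where it lies and the tweezers, timer, cup and bottles undisturbed.

Things in the scene. Friction and masses are not known exactly. Their poses are not given: they have to be found in the camera images.
- filter_slide: Aluminium plate fixed on the bench, 8 mm thick, with black fences 8 mm above it (16 mm above the bench). Origin on the bench under the middle of the gate; x points through the gate along the slot, y to the left of that, z up. Loading plate: x -235 to 0, y -119 to 119 mm, narrowing to the gate; edge fences' inner faces at x -227, y +-108. Fingertips over 18 mm above the bench pass over fences and catch
- gate (a point): Middle of the gate, on the plate's upper face (8 mm above the bench), axes as filter_slide. The gate is a 43 mm gap between two steel posts (17 mm above the bench). Two straight funnel lips at 45 degrees lead to it from y +-108 mm at x -86 mm
- slot_end (a point): Middle of the foot of the end stop, 154.5 mm beyond the gate along x, on the plate's upper face. The slot runs straight from the gate to here, 43 mm wide (y +-21.5), and holds three round filters in a row with 6 mm to spare; three dark light apertures show in its floor
- catch (a joint): Spring catch: steel finger 7 mm tall (top 15.5 mm above the bench), pivoted in the slot's +y wall at x 9 mm of filter_slide, its tip slanting 14 mm into the slot at x 28. 0 = shut; a filter pushed in swings it aside to about 0.55 rad; a weak spring (under 1 N) shuts it once the filter's centre is past x = 49 mm. Shut, it blocks the way back. The last of three filters can go to x = 54.5 at most
- filter_1: Round filter: glass in a dark metal ring, an upright disc of 40 mm diameter, 20 mm tall, about 80 g, loose, lying flat on the loading plate, and slides easily. Origin in the middle of its underside, z up. The upper 12 mm of its rim stand above the fences, so that fingers can push it there
- filter_2: Round filter, the same as filter_1
- filter_3: Round filter, the same as filter_1
- square_filter: Square filter mount, 50 x 50 x 18 mm, dark metal with a round glass, loose on the loading plate near one of the two corners away from the gate; too wide for the slot and not to be moved. Origin in the middle of its underside
- tweezers: Steel tweezers, 8 x 126 x 11 mm, loose on the bench beside the slot (on its -y side); not to be disturbed. Origin in the middle of the underside, long along its y
- timer: White bench timer, 66 x 66 x 18 mm, loose on the bench beside the slot (on its +y side); not to be disturbed. Origin in the middle of the underside
- tip_cup: Small white cup, 70 mm wide, 50 mm tall, standing on the bench well to the right; not to be disturbed
- wash_bottle: White wash bottle with a bent spout, 239 mm tall, standing behind the work; not to be disturbed
Mind the look-alikes: they are no part of the job. Leave any turquoise or yellow look-alike of the filter_2 alone.

How it is judged (in metres and radians):
On the way, in this order (a step that is already met when the one before it is completed fails the run):
1. one round filter is in the slot and the catch has sprung shut behind it (((x of filter_1 in the frame of filter_slide between 0.046 and 0.14 m and y of filter_1 in the frame of filter_slide between -0.005 and 0.005 m and z of filter_1 in the frame of filter_slide below 0.011 m) or (x of filter_2 in the frame of filter_slide between 0.046 and 0.14 m and y of filter_2 in the frame of filter_slide between -0.005 and 0.005 m and z of filter_2 in the frame of filter_slide below 0.011 m) or (x of filter_3 in the frame of filter_slide between 0.046 and 0.14 m and y of filter_3 in the frame of filter_slide between -0.005 and 0.005 m and z of filter_3 in the frame of filter_slide below 0.011 m)) and value of joint catch below 0.12 rad), for 0.1 s.
2. two round filters are in the slot and the catch has sprung shut again ((((x of filter_1 in the frame of filter_slide between 0.046 and 0.14 m and y of filter_1 in the frame of filter_slide between -0.005 and 0.005 m and z of filter_1 in the frame of filter_slide below 0.011 m) and (x of filter_2 in the frame of filter_slide between 0.046 and 0.14 m and y of filter_2 in the frame of filter_slide between -0.005 and 0.005 m and z of filter_2 in the frame of filter_slide below 0.011 m)) or ((x of filter_1 in the frame of filter_slide between 0.046 and 0.14 m and y of filter_1 in the frame of filter_slide between -0.005 and 0.005 m and z of filter_1 in the frame of filter_slide below 0.011 m) and (x of filter_3 in the frame of filter_slide between 0.046 and 0.14 m and y of filter_3 in the frame of filter_slide between -0.005 and 0.005 m and z of filter_3 in the frame of filter_slide below 0.011 m)) or ((x of filter_2 in the frame of filter_slide between 0.046 and 0.14 m and y of filter_2 in the frame of filter_slide between -0.005 and 0.005 m and z of filter_2 in the frame of filter_slide below 0.011 m) and (x of filter_3 in the frame of filter_slide between 0.046 and 0.14 m and y of filter_3 in the frame of filter_slide between -0.005 and 0.005 m and z of filter_3 in the frame of filter_slide below 0.011 m))) and value of joint catch below 0.12 rad), for 0.1 s.
At the end, for the whole second after the job is handed in: All three round filters lie flat and at rest in the slot, in a row (each origin at x 46 to 140 mm and within 5 mm of the middle line in the filter slide's frame, underside within 3 mm of the plate, tilt under 0.08 rad), and the catch is shut (under 0.12 rad) (x of filter_1 in the frame of filter_slide between 0.046 and 0.14 m and y of filter_1 in the frame of filter_slide between -0.005 and 0.005 m and z of each of filter_1, filter_2, filter_3 in the frame of filter_slide below 0.011 m and x of filter_2 in the frame of filter_slide between 0.046 and 0.14 m and y of filter_2 in the frame of filter_slide between -0.005 and 0.005 m and x of filter_3 in the frame of filter_slide between 0.046 and 0.14 m and y of filter_3 in the frame of filter_slide between -0.005 and 0.005 m and value of joint catch below 0.12 rad and linear speed of each of filter_1, filter_2, filter_3 below 0.02 m/s and angle between each of filter_1, filter_2, filter_3's own z axis and vertical below 0.08 rad); the robot touches nothing.
It fails at once if a round filter is lifted more than 6 mm off the plate, or tipped more than 0.35 rad (z of any of filter_1, filter_2, filter_3 in the frame of filter_slide above 0.014 m or angle between any of filter_1, filter_2, filter_3's own z axis and vertical above 0.35 rad).
It fails at once if a round filter leaves the plate (z of any of filter_1, filter_2, filter_3 in the frame of filter_slide below 0.004 m).
It fails at once if the square filter is moved more than 15 mm or lifted (distance of square_filter from where it was at the start of the episode above 0.015 m or z of square_filter in the frame of filter_slide above 0.014 m).
It fails at once if the tweezers, the timer, the cup or the wash bottle is moved more than 15 mm (distance of any of tweezers, timer, tip_cup, wash_bottle from where it was at the start of the episode above 0.015 m).
It also fails if it takes over 64 s, if anything falls off the work surface, if the arm or the gripper's body presses on something with over 40 N, if the wrist force passes 120 N, or if a joint passes its speed limit or range.

## Working session

There is one attempt and no reset: what is moved stays moved. The work goes in short steps, Python scripts to look and compute and a shell command to move; the robot and the scene stay as the last step left them, time stands still between calls to the robot, and variables do not carry over. Pictures are saved under pics/ and viewed, at most 10 in all, crops included, and the job is handed in when it is done.

```bash
ls; mkdir -p pics; python3 - <<'E'
from rig import bot,vision
import cv2
s=bot.read_state();print(s['time_s'],s['position'],s['tcp_rot'],s['opening'],bot.tip_extent)
for n in('top','scene'):
    im=vision.capture(n);cv2.imwrite(f'pics/{n}0.png',im[...,::-1]);m=vision.camera_model(n);print(m)
E
```

```text
pics
0.0 [0.27179773 0.56191727 0.19075409] [[-9.00106600e-01  4.35667772e-01 -1.30420923e-03]
 [ 4.35669545e-01  9.00104911e-01 -1.78810081e-03]
 [ 3.94907235e-04 -2.17768558e-03 -9.99997551e-01]] 1.0039393271413573 0.008
{'camera_matrix': array([[475.05268372,   0.        , 316.2885415 ],
       [  0.        , 475.05268372, 199.35012095],
       [  0.        ,   0.        ,   1.        ]]), 'camera_from_world': array([[-0.01047613, -0.99992594,  0.00619408, -0.08799707],
       [ 0.99668242, -0.00994176,  0.08077945, -0.6144789 ],
       [-0.08071188,  0.00701978,  0.99671275, -1.33883532],
       [ 0.        ,  0.        ,  0.        ,  1.        ]])}
{'camera_matrix': array([[388.10378054,   0.        , 318.71516418],
       [  0.        , 388.10378054, 201.8804853 ],
       [  0.        ,   0.        ,   1.        ]]), 'camera_from_world': array([[ 0.50613655, -0.86241835, -0.00777118, -0.37166147],
       [ 0.46933782,  0.26786336,  0.84141026, -0.29221173],
       [-0.72356603, -0.42951579,  0.54034098, -0.94685943],
       [ 0.        ,  0.        ,  0.        ,  1.        ]])}
```

View pics/top0.png

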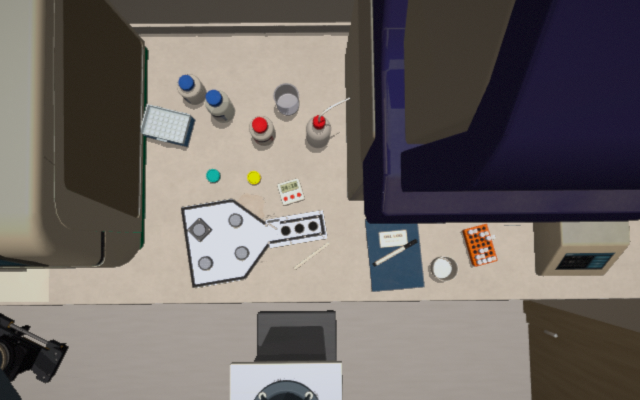

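View pics/scene0.png

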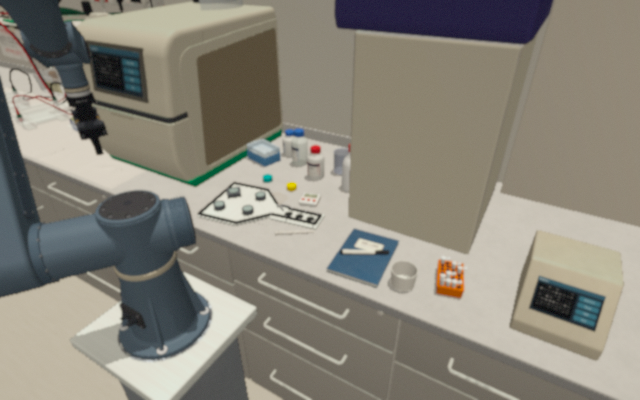

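The top view shows the slide with its wide end at left. Round filters are at about (236,220), (242,253) and (205,263), and the square one is at (200,229). The gate is near (267,233), the slot end near (326,226), and the turquoise (213,176) and yellow (254,178) discs are look-alikes lying on the bench. I'll enlarge the plate to confirm.

```bash
python3 - <<'E'
import cv2
im=cv2.imread('pics/top0.png');c=im[190:295,170:340];cv2.imwrite('pics/crop0.png',cv2.resize(c,None,fx=4.7,fy=4.7,interpolation=cv2.INTER_CUBIC))
E
```

```text
(no output)
```

View pics/crop0.png

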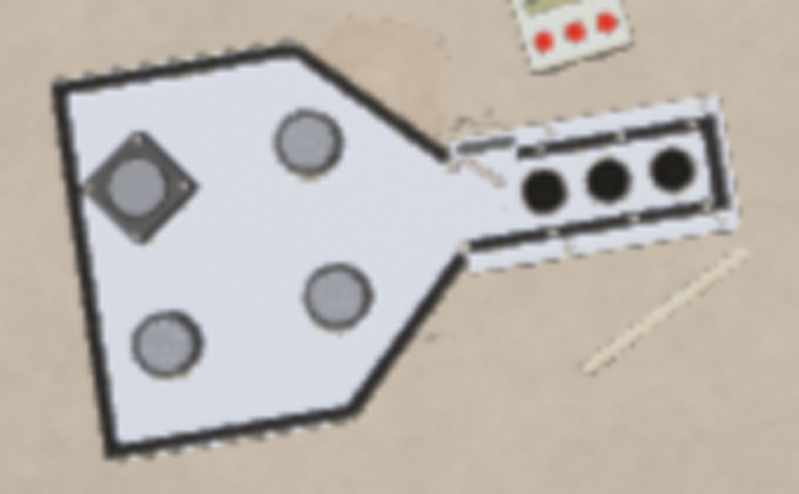

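The crop confirms three round filters on the plate at crop (309,143), (338,297) and (167,344). The square mount is at (140,187), and the catch is seen slanting in at (485,172). Next I'll localise them.

```bash
cat > h.py <<'E'
import numpy as np,cv2
def ray(m,uv,z):
    K=m['camera_matrix'];T=m['camera_from_world'];R=T[:3,:3];t=T[:3,3]
    c=-R.T@t;uv=np.atleast_2d(uv).astype(float);out=[]
    for u,v in uv:
        d=np.linalg.solve(K,[u,v,1]);d=R.T@(d*[1,-1,-1]);out.append(c+d*(z-c[2])/d[2])
    return np.array(out)[:,:2]
def proj(m,P):
    P=np.atleast_2d(P);T=m['camera_from_world'];q=(P@T[:3,:3].T+T[:3,3])*[1,-1,-1];q=q@m['camera_matrix'].T
    return q[:,:2]/q[:,2:]
def rigid(L,W):
    l=L-L.mean(0);w=W-W.mean(0);a=np.arctan2((l[:,0]*w[:,1]-l[:,1]*w[:,0]).sum(),(l*w).sum())
    R=np.array([[np.cos(a),-np.sin(a)],[np.sin(a),np.cos(a)]]);t=W.mean(0)-R@L.mean(0)
    return a,R,t,np.linalg.norm(L@R.T+t-W,axis=1)
E
python3 - <<'E'
from h import *
from rig import vision
m=vision.camera_model('top')
f=lambda p:np.array(p)/4.7+[170-.4,190-.4]
L=np.array([[-227,108],[-227,-108],[-86,108],[-86,-108],[0,21.5],[0,-21.5],[154.5,21.5],[154.5,-21.5]])/1e3
p=f([[73,95],[117,440],[292,60],[345,403],[449,162],[463,247],[706,126],[716,204]])
a,R,t,r=rigid(L,ray(m,p,.016));print(np.degrees(a),t,r*1e3)
ap=ray(m,f([[544,191],[608,181],[673,170]]),.008);print('apert',(ap-t)@R*1e3)
for n,q,z in[('A',(309,143),.028),('B',(338,297),.028),('C',(167,344),.028),('sq',(140,187),.026)]:
    w=ray(m,f([q]),z)[0];print(n,w,(w-t)@R*1e3)
E
```

```text
-81.28283461394693 [0.51751569 0.04710373] [4.58259031 2.03662559 3.49239742 1.70560424 6.49484349 3.94984108
 3.13358087 2.687518  ]
apert [[ 51.83886837   0.8798211 ]
 [ 91.65510341   0.57540991]
 [132.22108241   0.7780291 ]]
A [0.55645988 0.13721344] [-83.16654578  52.15108531]
B [0.46335513 0.11942654] [-79.69578923 -42.57390115]
C [0.43631042 0.2222382 ] [-185.41863202  -53.72438463]
sq [0.53090671 0.23983476] [-188.47520222   42.44606794]
```

```bash
python3 -m handwheel '[{"delta_rot":[0,0,0.18],"xyz":[-40,-48,-10],"hand":0.0},{"delta_rot":[0,0,0.36],"xyz":[-80,-96,-20],"hand":0.4},{"delta_rot":[0,0,0.54],"xyz":[-120,-144,-30],"hand":0.4},{"delta_rot":[0,0,0.72],"xyz":[-160,-192,-40],"hand":0.4},{"delta_rot":[0,0,0.9],"xyz":[-200,-240,-50],"hand":0.4}]'
python3 - <<'E'
from rig import bot
s=bot.read_state();print(s['position'],s['tcp_rot'],s['joint_positions'],s['opening'])
E
```

```text
time_s: 0.72
position: [0.3468, 0.2612, 0.2413]
tcp_rot: [[-0.213, 0.977, 0.0], [0.977, 0.213, -0.0], [-0.0, 0.0, -1.0]]
force: [0.5, -0.4, 0.2]
opening: 0.519
grasp_force: 0.0
[0.34684233 0.26123837 0.24128387] [[-2.13047130e-01  9.77041913e-01  1.40384551e-04]
 [ 9.77041891e-01  2.13047158e-01 -2.28196973e-04]
 [-2.52866537e-04  8.85448771e-05 -9.99999964e-01]] [ 2.21878028e+01  1.14373510e+01  1.04319419e+02 -1.68150566e-02
  6.42407208e+01  9.89412717e+00] 0.5191014141892277
```

```bash
python3 -m handwheel '[{"delta_rot":[0,0,0.03],"xyz":[-47,28,-20],"hand":0.4},{"delta_rot":[0,0,0.063],"xyz":[-95,56,-40],"hand":0.4},{"delta_rot":[0,0,0.063],"xyz":[-142,85,-60],"hand":0.4},{"delta_rot":[0,0,0.063],"xyz":[-142,85,-60],"hand":0.4},{"delta_rot":[0,0,0.063],"xyz":[-142,85,-60],"hand":0.4}]'
python3 - <<'E'
from rig import bot,vision
import cv2,pickle
m=vision.camera_model('wrist');im=vision.capture('wrist');cv2.imwrite('pics/w0.png',im[...,::-1]);pickle.dump(m,open('w0.pkl','wb'))
print(bot.read_state()['opening'])
E
```

```text
time_s: 1.35
position: [0.4596, 0.1432, 0.3004]
tcp_rot: [[-0.156, 0.988, -0.003], [0.988, 0.156, 0.0], [0.001, -0.002, -1.0]]
force: [1.1, -0.0, -0.8]
opening: 0.302
grasp_force: 0.0
0.30047727876364866
```

View pics/w0.png

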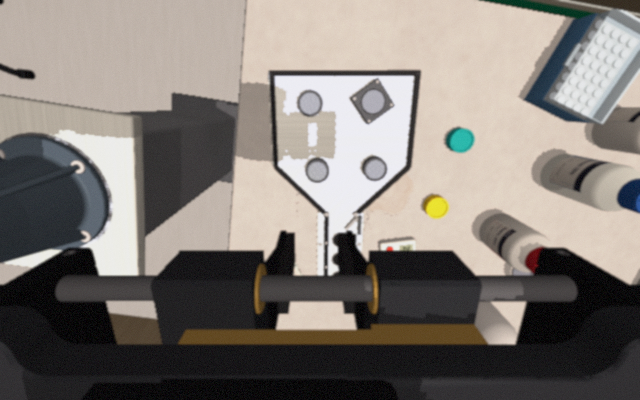

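The wrist view shows the whole plate: filters at about (310,103), (317,170) and (374,168), the square at (373,100), the gate near (342,213), and the fingers below. I'll refine the frame from the dark fence lines.

```bash
cat > loc.py <<'E'
from h import *
import pickle
from scipy.optimize import least_squares
# fence centre lines in slide frame (inner face + 4 mm); top at z=.016
d=4/1e3; q=d/np.sqrt(2)
SEG=[((-.231,-.09),(-.231,.09)),((-.215,.112),(-.1,.112)),((-.215,-.112),(-.1,-.112)),
 ((-.080+q,.102+q),(-.012+q,.034+q)),((-.080+q,-.102-q),(-.012+q,-.034-q))]
def refine(m,im,a,t,w=.009,it=3,step=.0004):
    g=cv2.cvtColor(im,cv2.COLOR_BGR2GRAY).astype(np.float32)
    for _ in range(it):
        R=np.array([[np.cos(a),-np.sin(a)],[np.sin(a),np.cos(a)]]);L=[];N=[];O=[]
        for p,e in SEG:
            p,e=np.array(p),np.array(e);n=np.array([-(e-p)[1],(e-p)[0]]);n/=np.linalg.norm(n)
            s=np.arange(-w,w+1e-9,step)
            for f in np.linspace(0,1,40):
                c=p+f*(e-p);P=(c+s[:,None]*n)@R.T+t
                uv=proj(m,np.c_[P,np.full(len(s),.016)]).astype(np.float32)
                v=cv2.remap(g,uv[None,:,0],uv[None,:,1],cv2.INTER_LINEAR)[0]
                k=np.clip(110-v,0,None)
                if k.max()<30:continue
                o=(k*s).sum()/k.sum()
                L.append(c);N.append(n);O.append(o)
        L,N,O=map(np.array,(L,N,O))
        def f(x):
            c,sn=np.cos(x[0]),np.sin(x[0]);Q=L@np.array([[c,sn],[-sn,c]])+x[1:]
            return ((Q-L)*N).sum(1)-O
        x=least_squares(f,[0,0,0],loss='soft_l1',f_scale=.001).x
        t=t+R@x[1:];a=a+x[0]
    return a,t,np.std(f(x))*1e3,len(O)
E
python3 - <<'E'
from loc import *
from rig import vision
mt=vision.camera_model('top');mw=pickle.load(open('w0.pkl','rb'))
a0,t0=np.radians(-81.28),np.array([.5175,.0471])
for n,m in(('top',mt),('w',mw)):
    im=cv2.imread('pics/top0.png' if n=='top' else 'pics/w0.png')
    a,t,s,k=refine(m,im,a0,t0);print(n,np.degrees(a),t,s,k)
    R=np.array([[np.cos(a),-np.sin(a)],[np.sin(a),np.cos(a)]])
    if n=='top':print('ap',(ray(m,np.array([[544,191],[608,181],[673,170]])/4.7+[169.6,189.6],.008)-t)@R*1e3)
    # filters: darker-than-plate blobs
    g=cv2.cvtColor(im,cv2.COLOR_BGR2GRAY)
    for c in([-83,52],[-80,-42.6],[-185,-53.7],[-188,42]):
        w=R@(np.array(c)/1e3)+t;u=proj(m,[[*w,.02]])[0]
        msk=np.zeros_like(g);cv2.circle(msk,tuple(int(round(x)) for x in u),int(np.hypot(*(proj(m,[[w[0]+.031,w[1],.02]])[0]-u))),255,-1)
        b=((g<178)&(msk>0)).astype(np.uint8)
        nl,lab,st,ce=cv2.connectedComponentsWithStats(b);i=1+np.argmax(st[1:,4])
        print(c,u,st[i],ce[i],(ray(m,ce[i],.020)[0]-t)@R*1e3)
E
```

```text
top -81.0015281912206 [0.5176446  0.04762816] 0.2543626646790575 200
ap [[ 5.23403769e+01  4.15949585e-01]
 [ 9.21546375e+01 -8.39438534e-02]
 [ 1.32721122e+02 -8.04940343e-02]]
[-83, 52] [235.61679693 220.28412115] [228 213  15  15 181] [235.14917127 220.07734807] [-84.23057713  52.80924334]
[-80, -42.6] [241.74279205 252.81103813] [234 246  16  15 182] [241.47802198 252.76923077] [-80.72585141 -42.35681997]
[-185, -53.7] [205.86856813 262.8699754 ] [198 256  16  15 188] [205.25       262.79255319] [-186.70148214  -53.18979196]
[-188, 42] [199.86737697 229.83886718] [190 220  21  21 302] [199.8013245 229.8013245] [-188.17037588   42.13758756]
w -81.0190709492854 [0.51747332 0.05234044] 1.1840386693543488 200
[-83, 52] [373.16396118 167.84017196] [361 155  26  26 331] [372.84592145 167.12688822] [-84.20062117  51.40205723]
[-80, -42.6] [316.05201448 169.58894093] [305 156  24  27 312] [316.37820513 168.52884615] [-81.79211268 -42.05910912]
[-185, -53.7] [308.89801482 103.14057095] [297  90  26  28 321] [309.23676012 103.87227414] [-183.91941675  -53.1823398 ]
[-188, 42] [370.75836747 101.09371982] [352  82  39  39 997] [371.28686058 101.0330993 ] [-188.08891174   42.81177416]
```

```bash
cat > st.py <<'E'
from loc import *
from rig import bot
a=np.radians(-81.0);R=np.array([[np.cos(a),-np.sin(a)],[np.sin(a),np.cos(a)]]);t=np.array([.5176,.049])
s=bot.read_state();T=s['tcp_rot']
print('t',s['time_s'],'slide xy mm',(np.array(s['position'][:2])-t)@R*1e3,'z',s['position'][2]*1e3,'yaw',np.degrees(np.arctan2(T[1][0],T[0][0])),'F slide',np.array(s['force'][:2])@R,s['force'][2],'open',s['opening']*87)
E
python3 -m handwheel '[{"delta_rot":[0,0,0],"xyz":[11,0,60],"hand":0.22},{"delta_rot":[0,0,0],"xyz":[11,0,120],"hand":0.22},{"delta_rot":[0,0,0],"xyz":[11,0,180],"hand":0.22},{"delta_rot":[0,0,0],"xyz":[11,0,240],"hand":0.22},{"delta_rot":[0,0,0],"xyz":[11,0,265],"hand":0.22}]'; python3 st.py
```

```text
time_s: 2.02
position: [0.4546, 0.155, 0.0329]
tcp_rot: [[-0.159, 0.987, -0.008], [0.987, 0.159, -0.001], [0.001, -0.008, -1.0]]
force: [-0.7, 0.6, -0.9]
opening: 0.392
grasp_force: 0.0
t 2.025 slide xy mm [-114.58606607  -45.60241434] z 32.930607257438545 yaw 99.14566049317607 F slide [-0.74408235 -0.58681703] -0.8962264399752835 open 34.078050634908074
```

```bash
python3 -m handwheel '[{"delta_rot":[0,0,0],"xyz":[0,3,3],"hand":0.22},{"delta_rot":[0,0,0],"xyz":[0,3,3],"hand":0.22},{"delta_rot":[0,0,0],"xyz":[-5,3,3],"hand":0.22},{"delta_rot":[0,0,0],"xyz":[-10,3,3],"hand":0.22},{"delta_rot":[0,0,0],"xyz":[-10,3,3],"hand":0.22}]' >/dev/null; python3 st.py; python3 - <<'E'
from rig import bot,vision
import cv2,pickle
m=vision.camera_model('wrist');im=vision.capture('wrist');cv2.imwrite('pics/w1.png',im[...,::-1]);pickle.dump(m,open('w1.pkl','wb'))
E
```

```text
t 2.65 slide xy mm [-102.2576008   -37.95047542] z 33.875222462791484 yaw 98.9382655879226 F slide [0.03475829 0.0520637 ] 0.21418932306063265 open 34.11807680012974
```

View pics/w1.png

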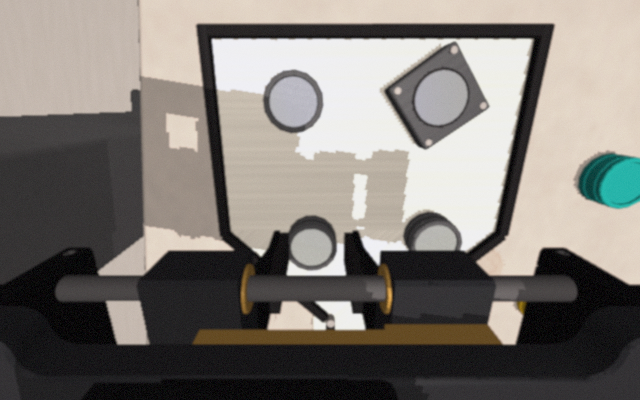

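The wrist view shows filter B at (312,243) beside the fingertips at (275,235) and (355,235). Filter C is at (293,101), the square at (440,97) and filter A at (433,240). I'll check where the tips project.

```bash
python3 st.py; python3 - <<'E'
from loc import *
from rig import bot
m=pickle.load(open('w1.pkl','rb'));s=bot.read_state();p=np.array(s['position']);T=np.array(s['tcp_rot'])
C=m['camera_from_world'];c=-C[:3,:3].T@C[:3,3];print('cam in tool mm',(T.T@(c-p))*1e3,'look',T.T@C[:3,:3].T@[0,0,-1])
for dx in(-9.5,9.5):
  for y in(-17,17):print(dx,y,proj(m,p+T@np.array([dx,y,8])/1e3))
a=np.radians(-81.0);R=np.array([[np.cos(a),-np.sin(a)],[np.sin(a),np.cos(a)]]);t=np.array([.5176,.049])
print('B now',(ray(m,[312,243],.028)[0]-t)@R*1e3)
for uv in([293,101],[433,238]):print((ray(m,uv,.028)[0]-t)@R*1e3)
im=cv2.imread('pics/w1.png');SEG[3:]=[];print(refine(m,im,a,t))
E
```

```text
t 2.7 slide xy mm [-102.39414557  -38.09567071] z 33.71365057830335 yaw 98.94605777353289 F slide [ 3.13286585e-01 -2.05254753e-04] 0.01678925985229006 open 33.92269522260418
cam in tool mm [  84.36263019    1.04375985 -191.7910651 ] look [-3.04082672e-01  1.02102104e-04  9.52645641e-01]
-9.5 -17 [[291.95351276 234.60976868]]
-9.5 17 [[336.95906944 234.61907347]]
9.5 -17 [[291.31112201 211.02941024]]
9.5 17 [[337.53690263 211.03935144]]
B now [-87.04215302 -39.95283418]
[-188.73489184  -51.76609375]
[-91.07496777  50.83074747]
(np.float64(-1.4135498517258966), array([0.51757839, 0.04949335]), np.float64(2.362462696661928), 120)
```

```bash
python3 - <<'E'
import cv2
im=cv2.imread('pics/w1.png');im=cv2.convertScaleAbs(im,alpha=1.6,beta=20);c=im[190:345,215:420];cv2.imwrite('pics/crop1.png',cv2.resize(c,None,fx=3.8,fy=3.8,interpolation=cv2.INTER_CUBIC))
E
```

```text
(no output)
```

View pics/crop1.png

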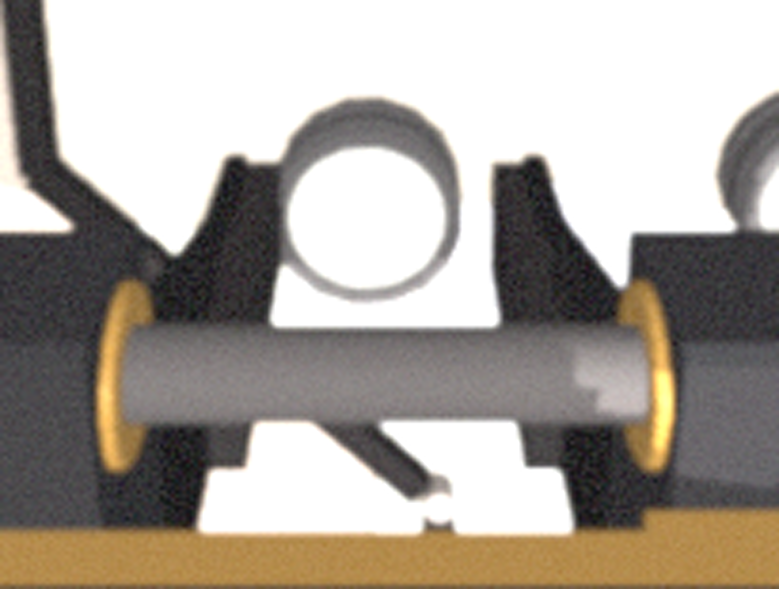

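```bash
python3 -m handwheel '[{"delta_rot":[0,0,0],"xyz":[20,-4,0],"hand":0.45},{"delta_rot":[0,0,0],"xyz":[25,-4,0],"hand":0.45},{"delta_rot":[0,0,0],"xyz":[25,-4,5],"hand":0.45},{"delta_rot":[0,0,0],"xyz":[25,-4,5],"hand":0.45},{"delta_rot":[0,0,0],"xyz":[15,-4,5],"hand":0.45}]' >/dev/null; python3 st.py;python3 -m handwheel '[{"delta_rot":[0,0,0],"xyz":[-5,0,0],"hand":0.45},{"delta_rot":[0,0,0],"xyz":[-10,0,0],"hand":0.45},{"delta_rot":[0,0,0],"xyz":[-15,0,0],"hand":0.45},{"delta_rot":[0,0,0],"xyz":[-20,0,0],"hand":0.45},{"delta_rot":[0,0,0],"xyz":[-25,0,0],"hand":0.45}]' >/dev/null; python3 st.py; python3 - <<'E'
from rig import bot,vision
import cv2,pickle
m=vision.camera_model('wrist');im=vision.capture('wrist');cv2.imwrite('pics/w2.png',im[...,::-1]);pickle.dump(m,open('w2.pkl','wb'))
im=cv2.convertScaleAbs(im,alpha=1.4,beta=20);c=im[20:345,190:560,::-1];cv2.imwrite('pics/crop2.png',cv2.resize(c,None,fx=1.8,fy=1.8,interpolation=cv2.INTER_CUBIC))
E
```

```text
t 3.325 slide xy mm [-117.53993572  -42.45225517] z 27.973677665474206 yaw 99.04319814163 F slide [-0.47702506  0.09720499] -0.13395907803365772 open 24.153871402706606
t 3.95 slide xy mm [-92.49722329 -42.46157282] z 28.156724724820823 yaw 98.99810586856898 F slide [-0.03832784  0.10218953] -0.3419025133062084 open 23.80820980493474
```

View pics/crop2.png

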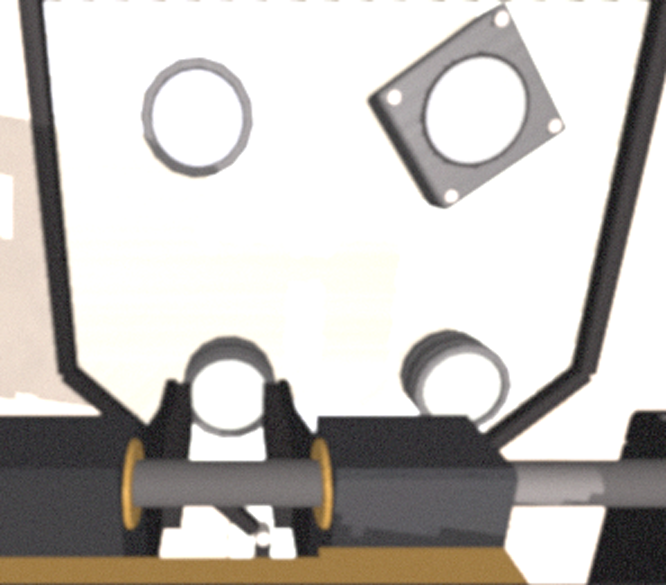

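The crop shows B at (230,395) with the fingers overlapping its sides, and A at (462,385). I'll measure B relative to A to see whether it has moved.

```bash
python3 - <<'E'
from loc import *
from rig import vision,bot
a=np.radians(-81.0);R=np.array([[np.cos(a),-np.sin(a)],[np.sin(a),np.cos(a)]]);t=np.array([.5176,.049])
m=pickle.load(open('w2.pkl','rb'));f=lambda p:np.array(p)/1.8+[190,20]
for n,p in(('C',(197,117)),('A',(463,382)),('B',(229,393))):print(n,(ray(m,f(p),.028)[0]-t)@R*1e3)
im=vision.capture('top')[...,::-1].copy();cv2.imwrite('pics/t2.png',im)
mt=vision.camera_model('top');s=bot.read_state();print(proj(mt,[s['position']]))
c=im[190:295,170:340];cv2.imwrite('pics/ct2.png',cv2.resize(c,None,fx=4.7,fy=4.7,interpolation=cv2.INTER_CUBIC))
E
```

```text
C [-188.31445242  -51.71941259]
A [-88.84370244  53.44596527]
B [-83.93951196 -40.54186821]
[[236.50177008 253.57389384]]
```

View pics/ct2.png

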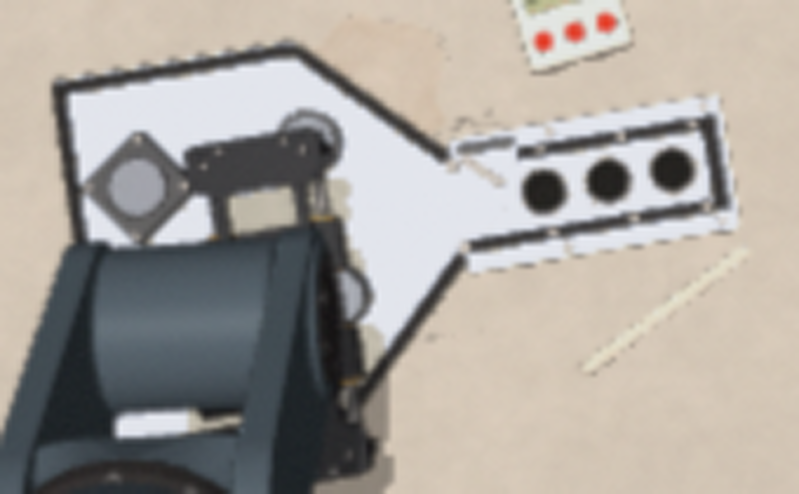

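B's leading edge in the crop (371,297) is where it was before, so there's no contact yet. I'll push straight ahead and track the leading edge numerically in the top camera.

```bash
cat > edge.py <<'E'
import sys
exec(open('st.py').read())
from rig import vision
y0=float(sys.argv[1]) ;x1=float(sys.argv[2]);x0=float(sys.argv[3])
m=vision.camera_model('top');im=vision.capture('top')[...,::-1].copy();g=cv2.cvtColor(im,cv2.COLOR_BGR2GRAY).astype(np.float32)
r=[]
for dy in(-6,-3,0,3,6):
    xs=np.arange(x1,x0,-.5);P=np.c_[xs,np.full(len(xs),y0+dy)]/1e3@R.T+t
    uv=proj(m,np.c_[P,np.full(len(P),.028)]).astype(np.float32)
    v=cv2.remap(g,uv[None,:,0],uv[None,:,1],cv2.INTER_LINEAR)[0]
    i=np.argmax(v<165);r.append(xs[i]-np.sqrt(400-dy*dy) if v[i]<165 else np.nan)
print('centre x from lead edge at dy -6..6:',np.round(r,1))
E
python3 edge.py -42.3 -40 -75
python3 -m handwheel '[{"delta_rot":[0,0,0],"xyz":[-4,0,0],"hand":0.45},{"delta_rot":[0,0,0],"xyz":[-8,0,0],"hand":0.45},{"delta_rot":[0,0,0],"xyz":[-12,0,0],"hand":0.45},{"delta_rot":[0,0,0],"xyz":[-15,0,0],"hand":0.45},{"delta_rot":[0,0,0],"xyz":[-15,0,0],"hand":0.45}]' >/dev/null;python3 edge.py -42.3 -30 -75
```

```text
t 4.05 slide xy mm [-92.36549891 -42.36742351] z 28.14698441356628 yaw 98.96111822307411 F slide [-0.41418976 -0.25944109] 0.695586373397744 open 23.983310180967177
centre x from lead edge at dy -6..6: [-77.1 -76.8 -77.5 -77.8 -77.6]
t 4.725 slide xy mm [-77.58542012 -42.43687241] z 28.13215030392039 yaw 98.96665180865931 F slide [0.0410398  0.73762331] 0.09728660306760024 open 23.994893430886325
centre x from lead edge at dy -6..6: [-75.1 -75.3 -75.  -76.3 -75.6]
```

```bash
python3 - <<'E'
from loc import *
from rig import vision,bot
s=bot.read_state();p=np.array(s['position']);T=np.array(s['tcp_rot'])
m=vision.camera_model('wrist');w=vision.capture('wrist')[...,::-1];ms=vision.camera_model('scene');sc=vision.capture('scene')[...,::-1];mt=vision.camera_model('top');tp=vision.capture('top')[...,::-1]
for z in(8,-10,-30,-50):print(z,proj(m,p+T@np.array([[-9.5,-12,z],[9.5,12,z]]).T.T.T/1e3) if 0 else proj(m,(p[:,None]+T@(np.array([[-9.5,-12,z],[9.5,12,z]]).T/1e3)).T).round())
u=proj(ms,[p])[0];print(u)
w=cv2.convertScaleAbs(w,alpha=1.4,beta=20)[170:350,200:450]
x,y=(u-[45,35]).astype(int);sc=sc[y:y+60,x:x+90]
k=dict(interpolation=cv2.INTER_CUBIC)
A=cv2.resize(w,(800,576)if 0 else(416,300),**k);B=cv2.resize(sc,(384,300),fx=0,fy=0,**k);C=cv2.resize(tp[190:295,170:340],(486,300),**k)
out=np.zeros((600,800,3),np.uint8);out[:300,:416]=A;out[:300,416:]=B;out[300:,:486]=C
cv2.imwrite('pics/comp.png',out)
E
```

```text
8 [[299. 235.]
 [331. 211.]]
-10 [[297. 246.]
 [332. 221.]]
-30 [[295. 261.]
 [334. 233.]]
-50 [[293. 279.]
 [336. 249.]]
[248.05344392 207.50521996]
```

View pics/comp.png

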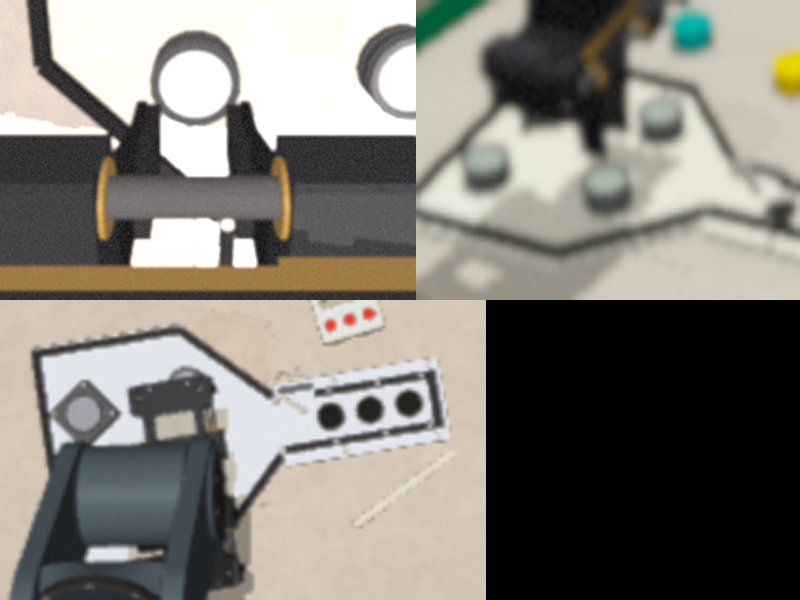

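The composite shows B whole at (606,185) in the scene view with the finger end about (597,150), well above where the TCP projects. So the fingertips passed over the filter, and they stand higher than stated. I'll back off behind B and feel downward for the plate.

```bash
python3 -m handwheel '[{"delta_rot":[0,0,0],"xyz":[25,0,0],"hand":0.45},{"delta_rot":[0,0,0],"xyz":[50,0,0],"hand":0.45},{"delta_rot":[0,0,0],"xyz":[50,0,3],"hand":0.45},{"delta_rot":[0,0,0],"xyz":[50,0,6],"hand":0.45},{"delta_rot":[0,0,0],"xyz":[50,0,9],"hand":0.45}]' >/dev/null; python3 st.py
python3 -m handwheel '[{"delta_rot":[0,0,0],"xyz":[0,0,0],"hand":0.45},{"delta_rot":[0,0,0],"xyz":[0,0,1],"hand":0.45},{"delta_rot":[0,0,0],"xyz":[0,0,1.5],"hand":0.45},{"delta_rot":[0,0,0],"xyz":[0,0,2],"hand":0.45},{"delta_rot":[0,0,0],"xyz":[0,0,2.5],"hand":0.45}]' >/dev/null; python3 st.py
python3 -m handwheel '[{"delta_rot":[0,0,0],"xyz":[0,0,0],"hand":0.45},{"delta_rot":[0,0,0],"xyz":[0,0,0.5],"hand":0.45},{"delta_rot":[0,0,0],"xyz":[0,0,1],"hand":0.45},{"delta_rot":[0,0,0],"xyz":[0,0,1.5],"hand":0.45},{"delta_rot":[0,0,0],"xyz":[0,0,2],"hand":0.45}]' >/dev/null; python3 st.py
```

```text
t 5.55 slide xy mm [-127.16971729  -42.42615427] z 18.83521279349694 yaw 98.94688380407372 F slide [0.681307   0.12150181] -0.20142769747779116 open 23.988947739234018
t 6.175 slide xy mm [-127.85530461  -42.41824869] z 16.648184882596624 yaw 98.9994111427558 F slide [ 0.58227201 -0.56710836] 1.029464995637949 open 23.675904255281377
t 6.8 slide xy mm [-127.82400289  -42.43804262] z 14.607603118112142 yaw 98.99496524850942 F slide [-0.13490775  0.07139017] 0.26558887896998395 open 23.67848400207167
```

No contact at the stated height, which confirms the fingertips are higher than stated. I'll keep feeling downward, with each step conditional on low force.

```bash
cat > ok.py <<'E'
import sys
from rig import bot
s=bot.read_state();print(s['position'][2]*1e3,s['force'][2]);sys.exit(abs(s['force'][2])>3)
E
python3 -m handwheel '[{"delta_rot":[0,0,0],"xyz":[0,0,1],"hand":0.45},{"delta_rot":[0,0,0],"xyz":[0,0,2],"hand":0.45},{"delta_rot":[0,0,0],"xyz":[0,0,2.5],"hand":0.45},{"delta_rot":[0,0,0],"xyz":[0,0,3],"hand":0.45},{"delta_rot":[0,0,0],"xyz":[0,0,3],"hand":0.45}]' >/dev/null; python3 ok.py && \
python3 -m handwheel '[{"delta_rot":[0,0,0],"xyz":[0,0,1],"hand":0.45},{"delta_rot":[0,0,0],"xyz":[0,0,2],"hand":0.45},{"delta_rot":[0,0,0],"xyz":[0,0,2.5],"hand":0.45},{"delta_rot":[0,0,0],"xyz":[0,0,3],"hand":0.45},{"delta_rot":[0,0,0],"xyz":[0,0,3],"hand":0.45}]' >/dev/null; python3 ok.py && \
python3 -m handwheel '[{"delta_rot":[0,0,0],"xyz":[0,0,1],"hand":0.45},{"delta_rot":[0,0,0],"xyz":[0,0,2],"hand":0.45},{"delta_rot":[0,0,0],"xyz":[0,0,2.5],"hand":0.45},{"delta_rot":[0,0,0],"xyz":[0,0,3],"hand":0.45},{"delta_rot":[0,0,0],"xyz":[0,0,3],"hand":0.45}]' >/dev/null; python3 ok.py && \
python3 -m handwheel '[{"delta_rot":[0,0,0],"xyz":[0,0,1],"hand":0.45},{"delta_rot":[0,0,0],"xyz":[0,0,2],"hand":0.45},{"delta_rot":[0,0,0],"xyz":[0,0,2.5],"hand":0.45},{"delta_rot":[0,0,0],"xyz":[0,0,3],"hand":0.45},{"delta_rot":[0,0,0],"xyz":[0,0,3],"hand":0.45}]' >/dev/null; python3 st.py
```

```text
11.607781166022187 -0.4990757076281235
11.607781166022187 -0.4990757076281235
11.607781166022187 -0.4990757076281235
t 7.425 slide xy mm [-127.82668637  -42.44361184] z 11.607781166022187 yaw 98.9971322853279 F slide [0.43347116 0.01296807] -0.4990757076281235 open 23.92958313775673False
False
False
```

```bash
sed -i 's/sys.exit(\(.*\))$/sys.exit(int(\1))/' ok.py
python3 -m handwheel '[{"delta_rot":[0,0,0],"xyz":[0,0,1],"hand":0.45},{"delta_rot":[0,0,0],"xyz":[0,0,2],"hand":0.45},{"delta_rot":[0,0,0],"xyz":[0,0,2.5],"hand":0.45},{"delta_rot":[0,0,0],"xyz":[0,0,3],"hand":0.45},{"delta_rot":[0,0,0],"xyz":[0,0,3],"hand":0.45}]' >/dev/null; python3 ok.py && \
python3 -m handwheel '[{"delta_rot":[0,0,0],"xyz":[0,0,1],"hand":0.45},{"delta_rot":[0,0,0],"xyz":[0,0,2],"hand":0.45},{"delta_rot":[0,0,0],"xyz":[0,0,2.5],"hand":0.45},{"delta_rot":[0,0,0],"xyz":[0,0,3],"hand":0.45},{"delta_rot":[0,0,0],"xyz":[0,0,3],"hand":0.45}]' >/dev/null; python3 ok.py && \
python3 -m handwheel '[{"delta_rot":[0,0,0],"xyz":[0,0,1],"hand":0.45},{"delta_rot":[0,0,0],"xyz":[0,0,2],"hand":0.45},{"delta_rot":[0,0,0],"xyz":[0,0,2.5],"hand":0.45},{"delta_rot":[0,0,0],"xyz":[0,0,3],"hand":0.45},{"delta_rot":[0,0,0],"xyz":[0,0,3],"hand":0.45}]' >/dev/null; python3 ok.py && \
python3 -m handwheel '[{"delta_rot":[0,0,0],"xyz":[0,0,1],"hand":0.45},{"delta_rot":[0,0,0],"xyz":[0,0,2],"hand":0.45},{"delta_rot":[0,0,0],"xyz":[0,0,2.5],"hand":0.45},{"delta_rot":[0,0,0],"xyz":[0,0,3],"hand":0.45},{"delta_rot":[0,0,0],"xyz":[0,0,3],"hand":0.45}]' >/dev/null; python3 st.py
```

```text
8.593338364826758 -0.6658409604050846
5.591973624125508 -0.1425390793808395
2.5919240009165123 0.17464594092084748
t 9.925 slide xy mm [-127.84319881  -42.49612225] z -0.4217171486605997 yaw 98.99675033184937 F slide [0.77929484 0.70389802] -0.2076257189400859 open 24.05269786322455
```

```bash

python3 -m handwheel '[{"delta_rot":[0,0,0],"xyz":[0,0,1],"hand":0.45},{"delta_rot":[0,0,0],"xyz":[0,0,2],"hand":0.45},{"delta_rot":[0,0,0],"xyz":[0,0,3],"hand":0.45},{"delta_rot":[0,0,0],"xyz":[0,0,4],"hand":0.45},{"delta_rot":[0,0,0],"xyz":[0,0,4],"hand":0.45}]' >/dev/null; python3 ok.py && \
python3 -m handwheel '[{"delta_rot":[0,0,0],"xyz":[0,0,1],"hand":0.45},{"delta_rot":[0,0,0],"xyz":[0,0,2],"hand":0.45},{"delta_rot":[0,0,0],"xyz":[0,0,2.5],"hand":0.45},{"delta_rot":[0,0,0],"xyz":[0,0,3],"hand":0.45},{"delta_rot":[0,0,0],"xyz":[0,0,3],"hand":0.45}]' >/dev/null; python3 ok.py && \
python3 -m handwheel '[{"delta_rot":[0,0,0],"xyz":[0,0,1],"hand":0.45},{"delta_rot":[0,0,0],"xyz":[0,0,2],"hand":0.45},{"delta_rot":[0,0,0],"xyz":[0,0,2.5],"hand":0.45},{"delta_rot":[0,0,0],"xyz":[0,0,3],"hand":0.45},{"delta_rot":[0,0,0],"xyz":[0,0,3],"hand":0.45}]' >/dev/null; python3 ok.py && \
python3 -m handwheel '[{"delta_rot":[0,0,0],"xyz":[0,0,1],"hand":0.45},{"delta_rot":[0,0,0],"xyz":[0,0,2],"hand":0.45},{"delta_rot":[0,0,0],"xyz":[0,0,2.5],"hand":0.45},{"delta_rot":[0,0,0],"xyz":[0,0,3],"hand":0.45},{"delta_rot":[0,0,0],"xyz":[0,0,3],"hand":0.45}]' >/dev/null; python3 st.py
```

```text
-4.461078386068053 0.43774133464147424
-7.398790321836074 -0.36578579371097236
-10.403311377776053 0.2146933305352099
t 12.425 slide xy mm [-127.8344514   -42.45769086] z -13.397593121730154 yaw 98.99837475332383 F slide [-0.88904237 -0.5929317 ] 0.5740917019886962 open 23.79473594603649
```

```bash

python3 -m handwheel '[{"delta_rot":[0,0,0],"xyz":[0,0,1],"hand":0.45},{"delta_rot":[0,0,0],"xyz":[0,0,2],"hand":0.45},{"delta_rot":[0,0,0],"xyz":[0,0,2.5],"hand":0.45},{"delta_rot":[0,0,0],"xyz":[0,0,3],"hand":0.45},{"delta_rot":[0,0,0],"xyz":[0,0,3],"hand":0.45}]' >/dev/null; python3 ok.py && \
python3 -m handwheel '[{"delta_rot":[0,0,0],"xyz":[0,0,1],"hand":0.45},{"delta_rot":[0,0,0],"xyz":[0,0,2],"hand":0.45},{"delta_rot":[0,0,0],"xyz":[0,0,2.5],"hand":0.45},{"delta_rot":[0,0,0],"xyz":[0,0,3],"hand":0.45},{"delta_rot":[0,0,0],"xyz":[0,0,3],"hand":0.45}]' >/dev/null; python3 ok.py && \
python3 -m handwheel '[{"delta_rot":[0,0,0],"xyz":[0,0,1],"hand":0.45},{"delta_rot":[0,0,0],"xyz":[0,0,2],"hand":0.45},{"delta_rot":[0,0,0],"xyz":[0,0,2.5],"hand":0.45},{"delta_rot":[0,0,0],"xyz":[0,0,3],"hand":0.45},{"delta_rot":[0,0,0],"xyz":[0,0,3],"hand":0.45}]' >/dev/null; python3 ok.py; python3 st.py
python3 - <<'E'
from loc import *
from rig import vision
m=vision.camera_model('wrist');w=vision.capture('wrist')[...,::-1];cv2.imwrite('pics/w3.png',w);pickle.dump(m,open('w3.pkl','wb'))
g=cv2.cvtColor(w,cv2.COLOR_BGR2GRAY)
for r in range(205,260,6):print(r,''.join('#' if x<70 else '+' if x<150 else '.' for x in g[r,255:390:2]))
E
```

```text
-16.399694498127186 -0.7938414009976331
-19.388099219152117 0.08160422657136447
-22.358209529972868 -0.10042550056141619
t 14.3 slide xy mm [-127.82446401  -42.44777438] z -22.358209529972868 yaw 98.99217825259744 F slide [-0.26827118 -0.24167466] -0.10042550056141619 open 23.952090255236335
205 ....................................................................
211 ....................................................................
217 ....................................................................
223 ....................................................................
229 ....................................................................
235 .............+#######+..................+#######+...................
241 ............+########+..................+########+..................
247 ...........+#########+..................+#########+.................
253 ######+..+###########+..................+###########+..+############
259 ######++#############+..................+#############++############
```

```bash
python3 - <<'E'
from loc import *
a=np.radians(-81.0);R=np.array([[np.cos(a),-np.sin(a)],[np.sin(a),np.cos(a)]]);t=np.array([.5176,.049])
m=pickle.load(open('w3.pkl','rb'));w=cv2.imread('pics/w3.png')
C=m['camera_from_world'];print('cam z',-C[:3,:3].T@C[:3,3],m['camera_matrix'])
g=cv2.cvtColor(w,cv2.COLOR_BGR2GRAY)
for X in(-210,-190,-170,-150):
  for y in(-112,112):
    s=np.arange(-.03,.03,.0005);P=(np.c_[np.full(len(s),X/1e3),y/1e3+s])@R.T+t
    uv=proj(m,np.c_[P,np.full(len(s),.016)]).astype(np.float32)
    v=cv2.remap(g.astype(np.float32),uv[None,:,0],uv[None,:,1],cv2.INTER_LINEAR)[0]
    k=np.clip(90-v,0,None);print(X,y,'off mm',round((k*s).sum()/max(k.sum(),1e-9)*1e3,1),uv[60].round(),v.min())
E
```

```text
cam z [0.44342072 0.25221369 0.1692733 ] [[289.71913741   0.         315.87601933]
 [  0.         289.71913741 196.67132725]
 [  0.           0.           1.        ]]
-210 -112 off mm 3.5 [177. 109.] 10.080078
-210 112 off mm 12.3 [619. 109.] 0.0
-190 -112 off mm 3.5 [182. 149.] 11.606445
-190 112 off mm 11.9 [607. 149.] 0.0
-170 -112 off mm 3.5 [187. 185.] 8.734375
-170 112 off mm 7.6 [596. 185.] 0.0
-150 -112 off mm 3.4 [192. 219.] 13.765625
-150 112 off mm -4.5 [586. 219.] 6.5195312
```

View pics/w3.png

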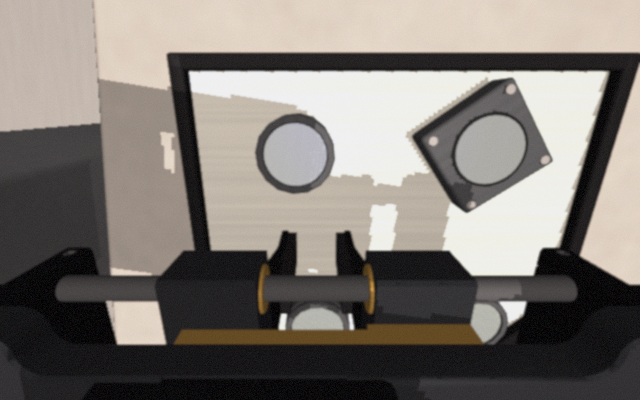

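The wrist view shows C at (295,153), the square at (490,148) and B at (318,315) beyond the rod. The fingertips at (287,235) and (343,235) are nearly down to the plate. I'll continue feeling down in small steps.

```bash

python3 -m handwheel '[{"delta_rot":[0,0,0],"xyz":[0,0,1],"hand":0.45},{"delta_rot":[0,0,0],"xyz":[0,0,1.5],"hand":0.45},{"delta_rot":[0,0,0],"xyz":[0,0,2],"hand":0.45},{"delta_rot":[0,0,0],"xyz":[0,0,2.5],"hand":0.45},{"delta_rot":[0,0,0],"xyz":[0,0,2.5],"hand":0.45}]' >/dev/null; python3 ok.py && \
python3 -m handwheel '[{"delta_rot":[0,0,0],"xyz":[0,0,1],"hand":0.45},{"delta_rot":[0,0,0],"xyz":[0,0,1.5],"hand":0.45},{"delta_rot":[0,0,0],"xyz":[0,0,2],"hand":0.45},{"delta_rot":[0,0,0],"xyz":[0,0,2.5],"hand":0.45},{"delta_rot":[0,0,0],"xyz":[0,0,2.5],"hand":0.45}]' >/dev/null; python3 ok.py && \
python3 -m handwheel '[{"delta_rot":[0,0,0],"xyz":[0,0,1],"hand":0.45},{"delta_rot":[0,0,0],"xyz":[0,0,1.5],"hand":0.45},{"delta_rot":[0,0,0],"xyz":[0,0,2],"hand":0.45},{"delta_rot":[0,0,0],"xyz":[0,0,2.5],"hand":0.45},{"delta_rot":[0,0,0],"xyz":[0,0,2.5],"hand":0.45}]' >/dev/null; python3 ok.py; python3 st.py
```

```text
-22.48459748068323 23.88092498731339
-22.48459748068323 23.88092498731339
-22.48459748068323 23.88092498731339
t 14.975 slide xy mm [-127.84910391  -42.38573569] z -22.48459748068323 yaw 99.00691190937215 F slide [-0.40726274 -2.71556716] 23.88092498731339 open 23.886314488202053
```

Contact is at TCP z ≈ −22.4, so the tips sit about 30 mm behind the TCP and the pushing height is TCP z ≈ −10. I'll raise, set the gap to 32 mm, advance to contact and push B diagonally to the axis.

```bash

python3 -m handwheel '[{"delta_rot":[0,0,0],"xyz":[0,0,-15],"hand":0.26},{"delta_rot":[0,0,0],"xyz":[-8,0,-15],"hand":0.26},{"delta_rot":[0,0,0],"xyz":[-16,0,-15],"hand":0.26},{"delta_rot":[0,0,0],"xyz":[-22,0,-15],"hand":0.26},{"delta_rot":[0,0,0],"xyz":[-28,0,-15],"hand":0.26}]' >/dev/null; python3 st.py
python3 -m handwheel '[{"delta_rot":[0,0,0],"xyz":[-4,3,0],"hand":0.26},{"delta_rot":[0,0,0],"xyz":[-9,7,0],"hand":0.26},{"delta_rot":[0,0,0],"xyz":[-14,11,0],"hand":0.26},{"delta_rot":[0,0,0],"xyz":[-19,15,0],"hand":0.26},{"delta_rot":[0,0,0],"xyz":[-24,19,0],"hand":0.26}]' >/dev/null; python3 st.py
python3 - <<'E'
from loc import *
from rig import vision
m=vision.camera_model('top');w=vision.capture('top')[...,::-1];cv2.imwrite('pics/t3.png',w)
a=np.radians(-81.0);R=np.array([[np.cos(a),-np.sin(a)],[np.sin(a),np.cos(a)]]);t=np.array([.5176,.049])
g=cv2.cvtColor(w,cv2.COLOR_BGR2GRAY).astype(np.float32)
for y in range(20,-66,-5):
    xs=np.arange(-90,15,2);P=np.c_[xs,np.full(len(xs),y)]/1e3@R.T+t
    uv=proj(m,np.c_[P,np.full(len(P),.028)]).astype(np.float32);v=cv2.remap(g,uv[None,:,0],uv[None,:,1],cv2.INTER_LINEAR)[0]
    print('%4d'%y,''.join('#' if x<90 else '+' if x<185 else '.' for x in v))
E
```

```text
t 15.6 slide xy mm [-99.23935343 -42.66240036] z -10.32737795665973 yaw 98.96416518690475 F slide [-0.76444876  0.76111908] 0.7614650272955475 open 31.951384807402498
t 16.225 slide xy mm [-75.50714797 -23.09686014] z -9.85527873886867 yaw 98.99765681096807 F slide [-0.4753832  -0.15202598] -0.24104335717884684 open 32.553756568027424
  20 ######################++.............................
  15 ######################++.............................
  10 ######################++.............................
   5 ######################++.............................
   0 ######################++.............................
  -5 ######################+++............................
 -10 #####################+++++++.........................
 -15 ####################+++++++++........................
 -20 ####################+++++++++++......................
 -25 ####################+++++++++++................++####
 -30 ###################+++++++++++............+++++++++++
 -35 ###################++++++++++..........++####++......
 -40 #####################++++++..........++###++++.......
 -45 ######################++..........+++###+++..........
 -50 ######################+++.......++###+++.............
 -55 ######################++++..+++####+++...............
 -60 ######################+++++++####+++.................
 -65 ######################++++####+++....................
```

B is moving in the cradle as planned. I'll bring it onto the axis, then push it straight in.

```bash

python3 -m handwheel '[{"delta_rot":[0,0,0],"xyz":[-5,5,0],"hand":0.26},{"delta_rot":[0,0,0],"xyz":[-10,10,0],"hand":0.26},{"delta_rot":[0,0,0],"xyz":[-15,15,0],"hand":0.26},{"delta_rot":[0,0,0],"xyz":[-20,20,0],"hand":0.26},{"delta_rot":[0,0,0],"xyz":[-26,23,0],"hand":0.26}]' >/dev/null; python3 st.py
python3 -m handwheel '[{"delta_rot":[0,0,0],"xyz":[-6,0,0],"hand":0.26},{"delta_rot":[0,0,0],"xyz":[-12,0,0],"hand":0.26},{"delta_rot":[0,0,0],"xyz":[-18,0,0],"hand":0.26},{"delta_rot":[0,0,0],"xyz":[-24,0,0],"hand":0.26},{"delta_rot":[0,0,0],"xyz":[-30,0,0],"hand":0.26}]' >/dev/null; python3 st.py; cat > map.py <<'E'
import sys
from loc import *
from rig import vision
x0,x1,y0,y1=map(int,sys.argv[1:5])
m=vision.camera_model('top');w=vision.capture('top')[...,::-1]
a=np.radians(-81.0);R=np.array([[np.cos(a),-np.sin(a)],[np.sin(a),np.cos(a)]]);t=np.array([.5176,.049])
g=cv2.cvtColor(w,cv2.COLOR_BGR2GRAY).astype(np.float32)
for y in range(y1,y0,-4):
    xs=np.arange(x0,x1,2);P=np.c_[xs,np.full(len(xs),y)]/1e3@R.T+t
    uv=proj(m,np.c_[P,np.full(len(P),.028)]).astype(np.float32);v=cv2.remap(g,uv[None,:,0],uv[None,:,1],cv2.INTER_LINEAR)[0]
    print('%4d'%y,''.join('#' if x<90 else '+' if x<185 else '.' for x in v))
E
python3 map.py -50 70 -30 30
```

```text
t 16.9 slide xy mm [-49.4525742    0.06626856] z -9.855528923704531 yaw 99.00302909197029 F slide [-0.7609664  -0.51588769] -0.9800119888438528 open 31.838738693968605
t 17.525 slide xy mm [-19.4256544   -0.54162277] z -9.86665724539227 yaw 98.99346335359479 F slide [-1.26889861 -0.77266545] -0.07829930931442863 open 31.833284419346917
  30 +++++++++++++++######################+++++++++........++++..
  26 ++++++++++++++++++##################++........++###++++++###
  22 ++++++++++++++++++##################++........++++++++++++++
  18 ++++++++++++++++++##################++......................
  14 ++++++++++++++++++##################++............++++......
  10 +++++++++++++++++##################++..........+++######++..
   6 +++++++++++++++++###################+.........++##########+.
   2 ++++++++++++++++####################++........+###########++
  -2 ++++++++++++++++####################++........+############+
  -6 +++++++++++++++#####################++........++##########++
 -10 ++++++++++++++#####################++..........++#######+++.
 -14 +++++++++++++#####################++.............+++++++....
 -18 +++++++++++######################++.........................
 -22 #######++#########################++++++++++++++++++++++++++
 -26 ###################################################+++++####
```

```bash

python3 -m handwheel '[{"delta_rot":[0,0,0],"xyz":[-5,0.3,0],"hand":0.26},{"delta_rot":[0,0,0],"xyz":[-10,0.5,0],"hand":0.26},{"delta_rot":[0,0,0],"xyz":[-15,0.5,0],"hand":0.26},{"delta_rot":[0,0,0],"xyz":[-20,0.5,0],"hand":0.26},{"delta_rot":[0,0,0],"xyz":[-25,0.5,0],"hand":0.26}]' >/dev/null; python3 st.py
python3 -m handwheel '[{"delta_rot":[0,0,0],"xyz":[-5,0,0],"hand":0.26},{"delta_rot":[0,0,0],"xyz":[-10,0,0],"hand":0.26},{"delta_rot":[0,0,0],"xyz":[-15,0,0],"hand":0.26},{"delta_rot":[0,0,0],"xyz":[-21,0,0],"hand":0.26},{"delta_rot":[0,0,0],"xyz":[-27,0,0],"hand":0.26}]' >/dev/null; python3 st.py; python3 map.py 30 140 -20 20
```

```text
t 18.2 slide xy mm [ 5.49318741 -0.04418365] z -9.860840669320984 yaw 98.99731715750458 F slide [-1.07668139 -0.30584073] 1.1135008735742047 open 31.944688758995973
t 18.825 slide xy mm [32.78544957  0.48818378] z -9.840835670480933 yaw 98.99497433358141 F slide [-0.3686899  0.1132696] 0.2648700121255628 open 32.16242422583255
  20 +++++++++++++##################++++.+++++...+++++++++++
  16 +++++++++++++#################++.......................
  12 ++++++++++++####################++++.............++++++
   8 ++++++++++++########################+++.......++#######
   4 ++++++++++++##########################++.....++########
   0 +++++++++++###########################++.....+#########
  -4 ++++++++++############################++.....++########
  -8 ++++++++++###########################++.......++#######
 -12 +++++++++#################+++++##++++...........+++##++
 -16 +++++++##################++............................
```

```bash

python3 -m handwheel '[{"delta_rot":[0,0,0],"xyz":[-3,0,0],"hand":0.26},{"delta_rot":[0,0,0],"xyz":[-6,0,0],"hand":0.26},{"delta_rot":[0,0,0],"xyz":[-6,0,0],"hand":0.26},{"delta_rot":[0,0,0],"xyz":[0,0,-15],"hand":0.26},{"delta_rot":[0,0,0],"xyz":[15,5,-45],"hand":0.26}]' >/dev/null; python3 st.py
python3 -m handwheel '[{"delta_rot":[0,0,0],"xyz":[40,15,0],"hand":0.26},{"delta_rot":[0,0,0],"xyz":[90,30,0],"hand":0.26},{"delta_rot":[0,0,0],"xyz":[140,47,0],"hand":0.26},{"delta_rot":[0,0,0],"xyz":[140,47,0],"hand":0.26},{"delta_rot":[0,0,0],"xyz":[140,47,0],"hand":0.26}]' >/dev/null; python3 st.py;  python3 map.py 10 140 -24 24
```

```text
t 19.5 slide xy mm [16.70558794  3.92770327] z 35.381199158339705 yaw 98.93786257540638 F slide [0.30153264 0.72681454] 0.8542858988522987 open 32.26655465001469
t 20.125 slide xy mm [-123.2374891    51.59504771] z 35.70872324359341 yaw 99.08181450756798 F slide [ 0.39959007 -0.27348816] 0.14886373636522715 open 32.21267108111168
  24 ................+++###++++####################++++++#############
  20 ....................+++++++++++++++++++++++++++++++...+++++++++++
  16 ....................++++++++++++.................................
  12 ..................+++++++++++++++++....+++++++............+++++++
   8 .................+++++++++++++++++++++#########++.......++#######
   4 ................+++++++++++++++++++#############++.....++########
   0 ................++++++++++++++++++++############++.....+#########
  -4 ................++++++++++++++++++++############++.....++########
  -8 ................++++++++++++++++++++++#########++.......++#######
 -12 ..................+++++++++++++++++...+++##++++...........+++##++
 -16 ...................++++++++++++++................................
 -20 ....................++++++++++++.....................+........+..
```

B is in the slot with its centre at x≈62. I'll check the catch against the first picture, then descend behind A and push it.

```bash
cat > catch.py <<'E'
from loc import *
from rig import vision
m=vision.camera_model('top');w=vision.capture('top')[...,::-1].astype(float);o=cv2.imread('pics/top0.png').astype(float)
a=np.radians(-81.0);R=np.array([[np.cos(a),-np.sin(a)],[np.sin(a),np.cos(a)]]);t=np.array([.5176,.049])
g=np.array([[x,y] for x in range(6,32,2) for y in range(4,24,2)])/1e3@R.T+t
uv=proj(m,np.c_[g,np.full(len(g),.0155)]).astype(np.float32)
s=lambda i:cv2.remap(i.astype(np.float32),uv[None,:,0],uv[None,:,1],cv2.INTER_LINEAR)[0]
print('catch diff mean',np.abs(s(w)-s(o)).mean(),'max',np.abs(s(w)-s(o)).max())
E
python3 catch.py
python3 -m handwheel '[{"delta_rot":[0,0,0],"xyz":[0,0.5,25],"hand":0.26},{"delta_rot":[0,0,0],"xyz":[0,0.5,45],"hand":0.26},{"delta_rot":[0,0,0],"xyz":[-5,0.5,45.5],"hand":0.26},{"delta_rot":[0,0,0],"xyz":[-12,0.5,45.5],"hand":0.26},{"delta_rot":[0,0,0],"xyz":[-18,0.5,45.5],"hand":0.26}]' >/dev/null; python3 st.py
python3 -m handwheel '[{"delta_rot":[0,0,0],"xyz":[-4,-4,0],"hand":0.26},{"delta_rot":[0,0,0],"xyz":[-9,-9,0],"hand":0.26},{"delta_rot":[0,0,0],"xyz":[-14,-14,0],"hand":0.26},{"delta_rot":[0,0,0],"xyz":[-19,-19,0],"hand":0.26},{"delta_rot":[0,0,0],"xyz":[-24,-24,0],"hand":0.26}]' >/dev/null; python3 st.py;  python3 map.py -80 20 -10 70
```

```text
catch diff mean 16.103613 max 20.95996
t 20.85 slide xy mm [-103.77707817   53.34442374] z -9.431168365181382 yaw 98.93704945152696 F slide [-0.23571492 -0.31323452] -0.2464573277197787 open 32.34177114221491
t 21.475 slide xy mm [-80.57340804  28.1896909 ] z -10.331965652381196 yaw 99.00227534912014 F slide [-0.6394581   0.46611395] 0.5326705899955012 open 32.34806170462779
  70 ###############++++###+++.........................
  66 ##############++...++###++........................
  62 ##############++....++###++++.....................
  58 ###############++.....+++###+++...................
  54 #############+++........+++###+++.................
  50 ############+++...........+++###+++..........+++++
  46 #############++++...........++####+++......+++....
  42 ############+++++++...........+++##++++...........
  38 ############+++++++++...........++####+++.........
  34 ############++++++++++............+++###++..++++++
  30 ############+++++++++++.............+++#++...+++++
  26 ############+++++++++++................++.........
  22 ############+++++++++++...........................
  18 ############++++++++++............................
  14 ############+++++++++.............................
  10 ###############++++...............................
   6 ###############++.................................
   2 ###############++.................................
  -2 ###############++.................................
  -6 ###############++.................................
```

```bash

python3 -m handwheel '[{"delta_rot":[0,0,0],"xyz":[-6,-6,0],"hand":0.26},{"delta_rot":[0,0,0],"xyz":[-12,-12,0],"hand":0.26},{"delta_rot":[0,0,0],"xyz":[-18,-18,0],"hand":0.26},{"delta_rot":[0,0,0],"xyz":[-24,-24,0],"hand":0.26},{"delta_rot":[0,0,0],"xyz":[-31,-28,0],"hand":0.26}]' >/dev/null; python3 st.py
python3 -m handwheel '[{"delta_rot":[0,0,0],"xyz":[-6,0,0],"hand":0.26},{"delta_rot":[0,0,0],"xyz":[-12,0,0],"hand":0.26},{"delta_rot":[0,0,0],"xyz":[-18,0,0],"hand":0.26},{"delta_rot":[0,0,0],"xyz":[-24,0,0],"hand":0.26},{"delta_rot":[0,0,0],"xyz":[-30,0,0],"hand":0.26}]' >/dev/null; python3 st.py
python3 -m handwheel '[{"delta_rot":[0,0,0],"xyz":[-5,0,0],"hand":0.26},{"delta_rot":[0,0,0],"xyz":[-10,0,0],"hand":0.26},{"delta_rot":[0,0,0],"xyz":[-15,0,0],"hand":0.26},{"delta_rot":[0,0,0],"xyz":[-20,0,0],"hand":0.26},{"delta_rot":[0,0,0],"xyz":[-25,0,0],"hand":0.26}]' >/dev/null; python3 st.py
```

```text
t 22.15 slide xy mm [-49.45279977  -0.12600456] z -10.398280677450085 yaw 98.99819009949408 F slide [-0.50572611  0.27838133] -0.02120769942255432 open 32.016329959081006
t 22.775 slide xy mm [-19.41999819   0.59847774] z -10.390668633869172 yaw 98.99692862334973 F slide [0.08409542 1.04348212] -0.1358784544780613 open 32.33385411431835
t 23.4 slide xy mm [5.41131003 0.42700169] z -10.38042316053326 yaw 99.00144950704941 F slide [-1.9085789  0.4317043] 0.12794832990830793 open 32.00838413584286
```

```bash

python3 -m handwheel '[{"delta_rot":[0,0,0],"xyz":[-6,0,0],"hand":0.26},{"delta_rot":[0,0,0],"xyz":[-12,0,0],"hand":0.26},{"delta_rot":[0,0,0],"xyz":[-18,0,0],"hand":0.26},{"delta_rot":[0,0,0],"xyz":[-24,0,0],"hand":0.26},{"delta_rot":[0,0,0],"xyz":[-29,0,0],"hand":0.26}]' >/dev/null; python3 st.py
python3 -m handwheel '[{"delta_rot":[0,0,0],"xyz":[-3,0,0],"hand":0.26},{"delta_rot":[0,0,0],"xyz":[-3,0,0],"hand":0.26},{"delta_rot":[0,0,0],"xyz":[-3,0,0],"hand":0.26},{"delta_rot":[0,0,0],"xyz":[0,0,-15],"hand":0.26},{"delta_rot":[0,0,0],"xyz":[15,-5,-45],"hand":0.26}]' >/dev/null; python3 st.py
python3 -m handwheel '[{"delta_rot":[0,0,0],"xyz":[50,-10,0],"hand":0.26},{"delta_rot":[0,0,0],"xyz":[100,-20,0],"hand":0.26},{"delta_rot":[0,0,0],"xyz":[150,-30,0],"hand":0.26},{"delta_rot":[0,0,0],"xyz":[200,-40,0],"hand":0.26},{"delta_rot":[0,0,0],"xyz":[238,-48,0],"hand":0.26}]' >/dev/null; python3 st.py;  python3 map.py 10 150 -24 24; python3 catch.py
```

```text
t 24.025 slide xy mm [34.80697185  0.96914751] z -10.314099758465957 yaw 98.98442408638932 F slide [-0.71212433 -0.19469261] -1.0728365016300383 open 32.418337324217816
t 24.65 slide xy mm [19.26078065 -4.50394833] z 35.06288023358168 yaw 98.93844028719413 F slide [-0.36870575  0.65386224] -0.16770342122718723 open 31.820910764192792
t 25.275 slide xy mm [-221.09404716  -52.93131948] z 35.747746795933686 yaw 99.08738945938946 F slide [ 0.74424622 -0.02288007] -0.02916513789419809 open 32.16892604617208
  24 ................++####++++####################+++++#################++
  20 ...................++++++++++++++++++++++++++++++++++.++++++++++++++++
  16 ....................+++++++++++++......+++++++++++++..................
  12 ..................++++++++++++++++...+++++++++++++++++....++++++++....
   8 ................++++++++++++++++++++++++++++++++++++++++++########++..
   4 ................+++++++++++++++++++++++++++++++++++++++#############++
   0 ................+++++++++++++++++++++++++++++++++++++++#############++
  -4 ................+++++++++++++++++++##++++++++++++++++++#############++
  -8 ................++++++++++++++++++++++++++++++++++++++++++#########++.
 -12 .................+++++++++++++++++...+++++++++++++++++....+++##++++...
 -16 ...................++++++++++++++.....+++++++++++++++.................
 -20 ..++.......+.......++++++++++++......+++.++++++++++++++......++.......
catch diff mean 10.161704 max 13.3359375
```

Two filters are in and the catch is shut. Now filter C.

```bash

python3 -m handwheel '[{"delta_rot":[0,0,0],"xyz":[0,0,25],"hand":0.26},{"delta_rot":[0,0,0],"xyz":[0,0,45],"hand":0.26},{"delta_rot":[0,0,0],"xyz":[-5,0,45.5],"hand":0.26},{"delta_rot":[0,0,0],"xyz":[-12,0,45.5],"hand":0.26},{"delta_rot":[0,0,0],"xyz":[-18,0,45.5],"hand":0.26}]' >/dev/null; python3 st.py
python3 -m handwheel '[{"delta_rot":[0,0,0],"xyz":[-7,2,0],"hand":0.26},{"delta_rot":[0,0,0],"xyz":[-15,4,0],"hand":0.26},{"delta_rot":[0,0,0],"xyz":[-24,7,0],"hand":0.26},{"delta_rot":[0,0,0],"xyz":[-33,10,0],"hand":0.26},{"delta_rot":[0,0,0],"xyz":[-42,14,0],"hand":0.26}]' >/dev/null; python3 st.py
python3 -m handwheel '[{"delta_rot":[0,0,0],"xyz":[-9,3,0],"hand":0.26},{"delta_rot":[0,0,0],"xyz":[-18,6,0],"hand":0.26},{"delta_rot":[0,0,0],"xyz":[-27,10,0],"hand":0.26},{"delta_rot":[0,0,0],"xyz":[-36,14,0],"hand":0.26},{"delta_rot":[0,0,0],"xyz":[-45,18,0],"hand":0.26}]' >/dev/null; python3 st.py;  python3 map.py -120 0 -60 20
```

```text
t 26.0 slide xy mm [-200.10147806  -51.73013411] z -9.975165163135694 yaw 98.95850035543161 F slide [-0.68380703 -0.360768  ] -1.0193002497566441 open 31.90258956789536
t 26.625 slide xy mm [-158.17684085  -38.32677781] z -10.904660932170977 yaw 98.98889206702577 F slide [-1.21967226 -0.77665231] 0.6673515831557568 open 32.27780742915817
t 27.25 slide xy mm [-113.22005111  -20.1897845 ] z -10.87904572405523 yaw 98.99581043110871 F slide [-0.62848021 -0.4621972 ] -0.4224808612359372 open 32.27575208269543
  20 #################++.........................................
  16 #################++.........................................
  12 #################++.........................................
   8 #################+++........................................
   4 #################+++........................................
   0 ############++++++++........................................
  -4 ################++++++......................................
  -8 #############+++++++++++....................................
 -12 ############++++++++++++++..................................
 -16 ##############++++++++++++..................................
 -20 ##############+++++++++++++.................................
 -24 ##############+++++++++++++.................................
 -28 ##############++++++++++++................................++
 -32 ##############+++++++++++...............................++##
 -36 ###############+++++++++.............................+++####
 -40 #################+++++..............................++###+++
 -44 #################++++.............................++####+++.
 -48 ##################+++...........................++###++++...
 -52 ##################+++.........................++####++......
 -56 ##################+++.......................++####+++.......
```

```bash

python3 -m handwheel '[{"delta_rot":[0,0,0],"xyz":[-9,3,0],"hand":0.26},{"delta_rot":[0,0,0],"xyz":[-18,7,0],"hand":0.26},{"delta_rot":[0,0,0],"xyz":[-27,11,0],"hand":0.26},{"delta_rot":[0,0,0],"xyz":[-36,15,0],"hand":0.26},{"delta_rot":[0,0,0],"xyz":[-46,20,0],"hand":0.26}]' >/dev/null; python3 st.py
python3 -m handwheel '[{"delta_rot":[0,0,0],"xyz":[-7,0,0],"hand":0.26},{"delta_rot":[0,0,0],"xyz":[-14,0,0],"hand":0.26},{"delta_rot":[0,0,0],"xyz":[-21,0,0],"hand":0.26},{"delta_rot":[0,0,0],"xyz":[-28,0,0],"hand":0.26},{"delta_rot":[0,0,0],"xyz":[-35,0,0],"hand":0.26}]' >/dev/null; python3 st.py
python3 -m handwheel '[{"delta_rot":[0,0,0],"xyz":[-6,0,0],"hand":0.26},{"delta_rot":[0,0,0],"xyz":[-12,0,0],"hand":0.26},{"delta_rot":[0,0,0],"xyz":[-18,0,0],"hand":0.26},{"delta_rot":[0,0,0],"xyz":[-24,0,0],"hand":0.26},{"delta_rot":[0,0,0],"xyz":[-30,0,0],"hand":0.26}]' >/dev/null; python3 st.py
python3 -m handwheel '[{"delta_rot":[0,0,0],"xyz":[-4,0,0],"hand":0.26},{"delta_rot":[0,0,0],"xyz":[-8,0,0],"hand":0.26},{"delta_rot":[0,0,0],"xyz":[-12,0,0],"hand":0.26},{"delta_rot":[0,0,0],"xyz":[-16,0,0],"hand":0.26},{"delta_rot":[0,0,0],"xyz":[-21,0,0],"hand":0.26}]' >/dev/null; python3 st.py
```

```text
t 27.925 slide xy mm [-67.19610641  -0.26370684] z -10.90585024618449 yaw 99.0006013121309 F slide [-0.37739715  0.21027366] -0.13942382866468706 open 32.24588650152304
t 28.55 slide xy mm [-32.43227371  -0.55952801] z -10.859221327427331 yaw 99.00349703353297 F slide [-1.13705188  0.23252216] 0.7365657324184428 open 32.35460493261681
t 29.175 slide xy mm [-2.67158545 -0.90303209] z -10.932351702746299 yaw 98.99512713775661 F slide [-0.84452439 -0.74587887] 0.24248395907709913 open 32.15807742722348
t 29.8 slide xy mm [18.44311322 -0.47850464] z -10.908547507953898 yaw 99.00970563443522 F slide [-0.32083627 -0.88847732] 0.3416043462195412 open 32.48995697286518
```

```bash
cat > okx.py <<'E'
import sys
exec(open('st.py').read())
f=-(np.array(s['force'][:2])@R)[0];sys.exit(int(f>4))
E
python3 -m handwheel '[{"delta_rot":[0,0,0],"xyz":[-3,0,0],"hand":0.26},{"delta_rot":[0,0,0],"xyz":[-6,0,0],"hand":0.26},{"delta_rot":[0,0,0],"xyz":[-9,0,0],"hand":0.26},{"delta_rot":[0,0,0],"xyz":[-11,0,0],"hand":0.26},{"delta_rot":[0,0,0],"xyz":[-11.5,0,0],"hand":0.26}]' >/dev/null; python3 okx.py && \
python3 -m handwheel '[{"delta_rot":[0,0,0],"xyz":[-0.4,0,0],"hand":0.26},{"delta_rot":[0,0,0],"xyz":[-0.8,0,0],"hand":0.26},{"delta_rot":[0,0,0],"xyz":[-1,0,0],"hand":0.26},{"delta_rot":[0,0,0],"xyz":[-1,0,0],"hand":0.26},{"delta_rot":[0,0,0],"xyz":[-1,0,0],"hand":0.26}]' >/dev/null; python3 okx.py && \
python3 -m handwheel '[{"delta_rot":[0,0,0],"xyz":[-0.4,0,0],"hand":0.26},{"delta_rot":[0,0,0],"xyz":[-0.8,0,0],"hand":0.26},{"delta_rot":[0,0,0],"xyz":[-1,0,0],"hand":0.26},{"delta_rot":[0,0,0],"xyz":[-1,0,0],"hand":0.26},{"delta_rot":[0,0,0],"xyz":[-1,0,0],"hand":0.26}]' >/dev/null; python3 okx.py
```

```text
t 30.425 slide xy mm [29.880269   -0.16525223] z -10.81325272600013 yaw 98.98977948036915 F slide [-1.50929687  0.26625214] -1.1045308924235586 open 32.562203601440665
t 31.05 slide xy mm [30.64579667 -0.48629124] z -10.870976219282937 yaw 98.99736785564305 F slide [-0.60033869  0.42588079] -0.9251953820815155 open 31.969496859652313
t 31.675 slide xy mm [31.68616751 -0.48702613] z -10.86745348778232 yaw 98.9953297390943 F slide [-0.38654569 -0.12312395] 0.179264995386878 open 32.032526812617576
```

```bash

python3 -m handwheel '[{"delta_rot":[0,0,0],"xyz":[-0.4,0,0],"hand":0.26},{"delta_rot":[0,0,0],"xyz":[-0.8,0,0],"hand":0.26},{"delta_rot":[0,0,0],"xyz":[-0.8,0,0],"hand":0.26},{"delta_rot":[0,0,0],"xyz":[-0.8,0,0],"hand":0.26},{"delta_rot":[0,0,0],"xyz":[-0.8,0,0],"hand":0.26}]' >/dev/null; python3 okx.py
python3 -m handwheel '[{"delta_rot":[0,0,0],"xyz":[2,0,0],"hand":0.26},{"delta_rot":[0,0,0],"xyz":[4,0,-15],"hand":0.26},{"delta_rot":[0,0,0],"xyz":[10,0,-60],"hand":0.26},{"delta_rot":[0,0,0],"xyz":[60,0,-80],"hand":0.26},{"delta_rot":[0,0,0],"xyz":[120,0,-80],"hand":0.26}]' >/dev/null
python3 -m handwheel '[{"delta_rot":[0,0,0],"xyz":[40,0,0],"hand":0.26},{"delta_rot":[0,0,0],"xyz":[80,0,0],"hand":0.26},{"delta_rot":[0,0,0],"xyz":[80,0,0],"hand":0.26},{"delta_rot":[0,0,0],"xyz":[80,0,0],"hand":0.26},{"delta_rot":[0,0,0],"xyz":[80,0,0],"hand":0.26}]' >/dev/null; python3 st.py;  python3 map.py 0 160 -28 28; python3 catch.py
python3 - <<'E'
from loc import *
from rig import vision
m=vision.camera_model('top');w=vision.capture('top')[...,::-1];cv2.imwrite('pics/tf.png',w);o=cv2.imread('pics/top0.png')
a=np.radians(-81.0);R=np.array([[np.cos(a),-np.sin(a)],[np.sin(a),np.cos(a)]]);t=np.array([.5176,.049])
for n,i in(('now',w),('start',o)):
  g=cv2.cvtColor(i,cv2.COLOR_BGR2GRAY).astype(np.float32);print(n)
  for y in range(24,-2,-3):
    xs=np.arange(4,40,3);P=np.c_[xs,np.full(len(xs),y)]/1e3@R.T+t
    uv=proj(m,np.c_[P,np.full(len(P),.0155)]).astype(np.float32);v=cv2.remap(g,uv[None,:,0],uv[None,:,1],cv2.INTER_LINEAR)[0]
    print('%4d'%y,' '.join('%3d'%x for x in v))
E
```

```text
t 32.3 slide xy mm [32.46785809 -0.49122339] z -10.86729965827609 yaw 98.99657613541108 F slide [-0.23406965  1.00157686] 0.7624913392761485 open 32.4004743401711
t 33.55 slide xy mm [-166.45060443   -0.26091853] z 69.43476789452248 yaw 98.9126698689669 F slide [-0.70812615 -0.29196768] 0.18555329347136407 open 32.39692125704658
  28 ++...................+++++++++++++++++++++++++++++++++++++++++++++++++++++++++++
  24 ...+.................++####+++++###################++++++################+++++##
  20 ........................+++++++++++++++++++++###+++++++++..+++++++++##++++++++##
  16 .......................++++++++++........++++++++++++++.......++++++++++++...++#
  12 ....................++++++++++++++++...++++++++++++++++++...+++++++++++++++++++#
   8 ...................+++++++++++++++++++++++++++++++++++++++.++++++++++++++++++++#
   4 ..................+++++++++++++++++++++++++++++++++++++++++++++++++++++++++++###
   0 ..................+++++++++++++++++++++++++++++++++++++++++++++++++++++++++++###
  -4 ..................++++++++++++++++++++++++++++++++++++++++++++++++++++++++++
[... 739 characters left out ...]
2 207
   9 229 229 229 229 229 228 223 201 193 206 215 170
   6 229 229 229 229 229 229 229 223 216 216 204 135
   3 229 229 229 229 229 229 229 228 228 223 190 132
   0 229 230 229 229 229 229 229 229 228 222 181 130
start
  24 166 190 191 181 189 208 215 218 219 219 218 214
  21 181 211 207 196 187 192 206 213 218 219 218 215
  18 214 218 216 209 194 185 184 196 213 217 218 218
  15 219 219 218 216 207 194 186 187 196 209 217 219
  12 219 219 219 218 217 213 198 187 184 198 214 218
   9 219 219 218 218 218 218 211 187 180 193 215 217
   6 219 219 218 218 218 218 218 212 205 206 217 212
   3 218 218 218 218 218 218 219 218 218 218 217 206
   0 218 218 219 219 218 218 219 219 219 219 217 204
```

All three filters lie in the row and the catch pattern matches the start picture (shut). The arm is clear, so I'm handing in.

```bash
python3 -c "
from rig import workorder
print(workorder.hand_in())"
```

```text
the job is handed in; nothing more can be done
None
```

All three round filters are in a row in the slot with the catch shut behind the last, checked in the top camera; the job is handed in, but no verdict came back.

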